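Draw a printing plate back to its register stop and clamp it

ROBOT

A 6-joint arm with a two-finger parallel gripper is mounted at the origin on a cart in front of the work surface, level with it; the furniture and walls round the work are solid. World frame = base frame: x ahead of the robot, y to its left, z up, the work surface at z = 0. Lengths are in mm, angles in rad, forces in N, time in s.
With the tool pointing down it reaches from about 400 to 925 mm from the base axis. Payload 12.5 kg.
Tool frame: the origin (TCP) lies at the very end of the fingers, on their centre line; the grasp point (between the pads) lies 19 mm behind it; z points along the fingers, y is the line along which they close (so a half turn about z gives the same grasp; the last joint's range is limited). The gripper opens to 95 mm and grips with 3 to 60 N. Pads are 20 mm wide; open, the fingers measure 119 mm over their backs; the gripper's body (75 mm by 180 mm) begins 59 mm behind the grasp point.
Start: joints at [1.109, 0.491, 1.559, -0, 1.092, -0.106], TCP at [217.697, 585.879, 214.661] pointing down, gripper open.
Joint ranges: [-3.1, 3.1], [-0.84, 2.19], [0.05, 2.79], [-1.13, 4.28], [0.06, 2.93], [-2.69, 2.69]. Speed limits (rad/s): [2.22, 2.22, 2.79, 3.14, 3.14, 3.14].

INTERFACE

Orientations are given as [roll, pitch, yaw] about the fixed x, y, z axes, in that order (R = Rz(yaw) Ry(pitch) Rx(roll)).
In Python, from cell import * gives the robot as it stands.
- The arm moves only by the tool jog_arm, never from a script. Its argument "targets" is a list of rows, each an object with "turn": the turn, a rotation vector about the world's x, y, z in degrees, a list of three; "slide": the shift along the world's x, y, z in mm, a list of three; "claw": the opening in per cent of the stroke, from 0 (shut) to 100 (fully open). In form: [{"turn": [wx, wy, wz], "slide": [x, y, z], "claw": claw}, ...]. A call has 1 to 5 rows; each row shifts and turns the commanded pose from where the row before left it; what a row does not reach is not made up. A row lasts 1/8 s, in which the tool goes at most 62.5 mm and 10.7 degrees, less where a joint would pass 70% of its speed; a pose out of reach is approached as far as the arm can. A call with a gripper value outside its range is refused whole. The fingers move at their own pace and stop on an object; the grip force is fixed at half the most. Time passes only in rows, so rows that do not move let the fingers close. It gives the time, the measured TCP pose, the force, the opening and the grip force at its end, in the units of the state.
- state(): the state, without advancing time (a new reading comes with each control period).
- read_camera(name): name is "side" or "top" or "wrist"; returns a dict with "frame" (420x560x3 uint8, blue, green, red), "mtx" (3x3 intrinsics, pixels), "R" (3x3) and "t" (3): a world point X has camera coordinates R X + t. Camera axes: x right, y down, z forward; pixel columns grow to the right and rows downward; lengths in mm; the calibration is good to about 2 mm. A picture is of the moment at which its call begins. There is no depth.
- job_done(): hands the job in; it is judged then, once.
Trained networks look in the newest picture that a camera, given by its name, has taken for a name from the list of things; names that differ only in an ending like _2 or _b are one class to them, and where a whole thing is asked for, a point or a joint stands for the part that bears it (a point fixed in the world has none). Each returns a list of dicts, best first, with "conf" (0 to 1); they miss things now and then, are a little off and sometimes report something else, mostly with a low value. They report only what shows in the picture. A call takes as long as a camera call. They do not tell look-alikes from the thing itself.
- look_for(query, camera): "xy" ([column, row] in pixels, amid what is visible of it).
The state is a dict: "t": time; "joints": joint angles; "qvel": joint speeds; "tau": joint torques, N m; "eef_pos": TCP position; "tcp_rot": TCP orientation; "ft_force": force on the tool from outside, world axes, zero at the start; "moment": the same for the moment, N m; "opening": opening from 0.0 (shut) to 1.0 (fully open); "grip_force": force on a finger pad.
Only numpy, scipy, OpenCV 4.12 (cv2) and the standard library are available. Lean on these libraries where they do the work, as an engineer would, in place of code of your own. Each camera call takes 0.05 s, during which the arm holds its last target. There are 200 camera calls.

TASK

The green printing plate lies in the register bed with its far end under the grey hood. Press lightly on top of it (never more than 25 N, press and drag together, or its surface is spoiled) and drag it back by friction until its near edge sits fully against the brass stop, then swing the red clamp bar down flat over that edge. Leave the ink tin, ink tube and gouge beside the bed where they are.

Things in the scene. Friction and masses are not known exactly. Their poses are not given: they have to be found in the camera images.
- bed: Register bed, a fixed metal frame 275 x 150 mm (x = -125 to +150 mm). Origin on the worktop; x runs along its channel from the brass stop (near end) towards the grey hood (far end), y across, z up. Two aluminium rails, tops 19 mm high, inner faces at y = -57 and +57 mm, form the channel; a grey spring-borne platen is its floor (14 mm high).
- stop (a point): Middle of the brass stop's face that meets the plate, 19 mm above the worktop: x = -85 mm, y = 0 in the bed's frame. The stop is a bar across the channel, 10 mm thick, top 20 mm high.
- hood (a point): Middle of the near top edge of the grey hood: x = +40 mm in the bed's frame, 32 mm high. The hood covers the channel from there to x = +150 mm.
- plate: Printing plate 170 (x) x 110 (y) x 5 mm, about 0.5 kg, green-blue grippy top. Origin: centre of its underside; axes as the bed's. Flat on the platen, top 19 mm above the worktop, level with the rails, far end under the hood, 25 to 50 mm short of the stop. Cannot be gripped. Top spoiled by a contact force over 25 N, press and drag together; the platen is stiff and yields only 1 mm per 20 N beyond the first few N.
- plate_edge (a point): Middle of the plate's near top edge, 85 mm from its centre. Fully home it reads x = -85 mm in the bed's frame. Friction: finger on plate about 1, plate on platen about 0.55 (both vary, so does the mass), so a press of some 4 to 9 N is needed before the plate follows the finger; under less, the finger slips over it.
- clamp (a joint): Angle of the red clamp bar, rad: 0 = down flat over the plate's near edge, 1.4 = fully open, almost upright. Starts at 1.0 to 1.3. Hinge friction of 0.05 N m keeps it where it is left. Down, it clears the plate by 1 mm.
- clamp_hinge (a point): Middle of the clamp's hinge axis, which is parallel to the bed's y: x = -107 mm in the bed's frame, 22 mm high.
- clamp_tip (a point): Middle of the free edge of the clamp bar, 37 mm from the hinge axis. The bar is 112 mm long across the bed and 4 mm thick (1 mm below to 3 mm above the hinge axis when down, top then 25 mm high). When open, its outer side faces the near end of the bed; pushed there it swings over towards the hood and down.
- tin_mid (a point): Bystander: ink tin with a yellow lid, 70 mm wide, 63 mm high; point at mid height.
- tube_mid (a point): Bystander: paint-smeared ink tube lying down, 144 x 48 x 33 mm; point at mid height.
- gouge_mid (a point): Bystander: gouge with a pear-shaped wooden handle lying down, 108 x 25 x 19 mm; point at mid height.
Not all that is in view belongs to the job. There is more than one size of the plate; the job needs the smaller.

How it is judged (in metres and radians):
On the way:
1. the plate is home against the brass stop, the clamp still open (x of plate_edge in the frame of bed below -0.083 m and value of joint clamp above 0.7 rad), for 0.2 s.
At the end, for the whole second after the job is handed in: The plate lies flat and still with its near edge within 2 mm of the brass stop, and the clamp bar is down (within 0.08 rad) (x of plate_edge in the frame of bed below -0.083 m and angle between plate's own z axis and vertical below 0.03 rad and linear speed of plate below 0.01 m/s and value of joint clamp below 0.08 rad); the robot touches nothing.
It fails at once if the force of the fingers on the plate (press and drag together) exceeds 25 N (contact force between the fingers and plate above 25 N).
It fails at once if the ink tin, the ink tube or the gouge is moved by more than 20 mm (distance of any of tin_mid, tube_mid, gouge_mid from where it was at the start of the episode above 0.02 m).
It also fails if it takes over 67 s, if anything falls off the work surface, if the arm or the gripper's body presses on something with over 40 N, if the wrist force passes 120 N, or if a joint passes its speed limit or range.

## Working session

There is one attempt and no reset: what is moved stays moved. The work goes in short steps, Python scripts to look and compute and a tool call to move; the robot and the scene stay as the last step left them, time stands still between calls to the robot, and variables do not carry over. Pictures are saved under pics/ and viewed, at most 10 in all, crops included, and the job is handed in when it is done.

Besides the shell and the picture viewer there is one more tool, called after ">>>" by a JSON object that holds its "op" and its "data". jog_arm: Moves the arm, as the interface text tells. Its arguments: {"type":"object","properties":{"targets":{"type":"array","items":{"type":"object","properties":{"turn":{"type":"array","items":{"type":"number"}},"slide":{"type":"array","items":{"type":"number"}},"claw":{"type":"number"}}}}},"required":["targets"]}

```bash
mkdir -p pics; cat > h.py <<'E'
from cell import *
import numpy as np, cv2
def pix(c,uv,z):
    "world point at height z seen at pixel uv"
    d=c["R"].T@np.linalg.inv(c["mtx"])@np.array([uv[0],uv[1],1.]); o=-c["R"].T@c["t"]
    return o+d*(z-o[2])/d[2]
def proj(c,X):
    p=c["mtx"]@(c["R"]@np.asarray(X,float)+c["t"]); return p[:2]/p[2]
E
python3 - <<'E'
from h import *
Z=dict(stop=19,hood=32,plate_edge=19,plate=19,bed=19,clamp=40,clamp_hinge=22,clamp_tip=50,tin_mid=31,tube_mid=16,gouge_mid=9)
for n in ("top","side"):
    c=read_camera(n); cv2.imwrite(f"pics/{n}0.png",c["frame"])
    print(n,-c["R"].T@c["t"])
    for q in Z:
        for r in look_for(q,n)[:2]: print(n,q,round(r["conf"],2),np.round(r["xy"]),pix(c,r["xy"],Z[q]).round())
s=state();print(s["t"],s["tcp_rot"],s["ft_force"],s["opening"])
E
```

```text
top [ 431.03000543   13.92021425 1019.3549262 ]
top stop 0.73 [264. 182.] [609.  37.  19.]
top plate_edge 0.78 [262. 194.] [577.  43.  19.]
top plate_edge 0.69 [392. 242.] [ 464. -286.   19.]
top plate 0.72 [391. 246.] [ 454. -283.   19.]
top plate 0.66 [260. 199.] [565.  45.  19.]
top clamp 0.83 [256. 239.] [464.  52.  40.]
top clamp_hinge 0.79 [262. 181.] [608.  42.  22.]
top clamp_tip 0.56 [260. 239.] [464.  44.  50.]
top tin_mid 0.57 [206. 175.] [620. 182.  31.]
top tube_mid 0.89 [320. 188.] [ 596. -104.   16.]
top gouge_mid 0.77 [201. 235.] [471. 192.   9.]
side [313.24467054 595.12158288 642.2767736 ]
side stop 0.67 [238. 237.] [606.  48.  19.]
side stop 0.34 [208. 281.] [615. 181.  19.]
side hood 0.62 [241. 237.] [594.  59.  32.]
side plate_edge 0.94 [256. 239.] [565.  42.  19.]
side plate_edge 0.61 [338. 171.] [ 452. -264.   19.]
side plate 0.9 [257. 243.] [560.  52.  19.]
side plate 0.69 [339. 171.] [ 449. -264.   19.]
side bed 0.94 [237. 235.] [611.  45.  19.]
side clamp 0.67 [304. 249.] [454.  54.  40.]
side clamp_hinge 0.68 [237. 235.] [610.  46.  22.]
side clamp_tip 0.91 [302. 247.] [456.  61.  50.]
side tin_mid 0.6 [209. 281.] [605. 189.  31.]
side tube_mid 0.66 [262. 197.] [ 607. -103.   16.]
side gouge_mid 0.96 [266. 311.] [483. 203.   9.]
side gouge_mid 0.2 [305. 248.] [459.  24.   9.]
1.2 [ 3.14152035e+00 -3.17012142e-06  2.78577679e+00] [ 0.72942317 -0.08172057 -0.70120675] 0.9957120976845492
```

View pics/top0.png

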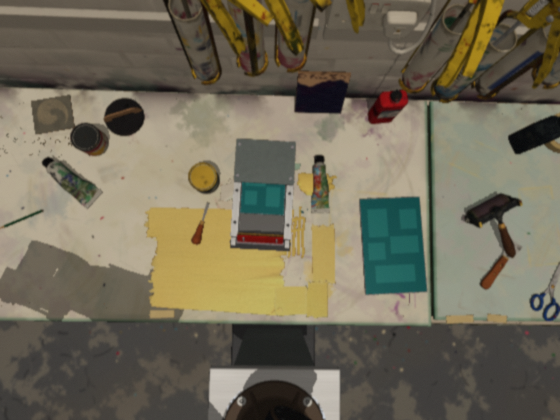

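View pics/side0.png

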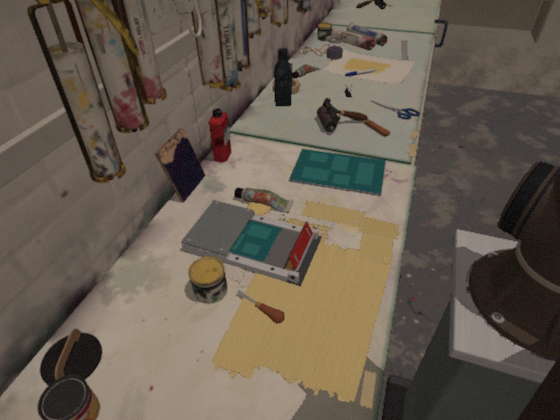

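The top view shows the bed at columns 231–296, rows 140–250, with the stop end nearest the robot. The red clamp is at about (260,239), the visible plate at (262,197) and the hood edge at row ~184. The tin is at (204,177), the gouge at (200,225), the tube at (320,185), and the big plate on the right is the decoy. I'll enlarge it.

```bash
python3 - <<'E'
import cv2
f=cv2.imread("pics/top0.png")[130:260,190:340]
cv2.imwrite("pics/crop0.png",cv2.resize(f,None,fx=4.6,fy=4.6,interpolation=cv2.INTER_CUBIC))
E
```

```text
(no output)
```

View pics/crop0.png

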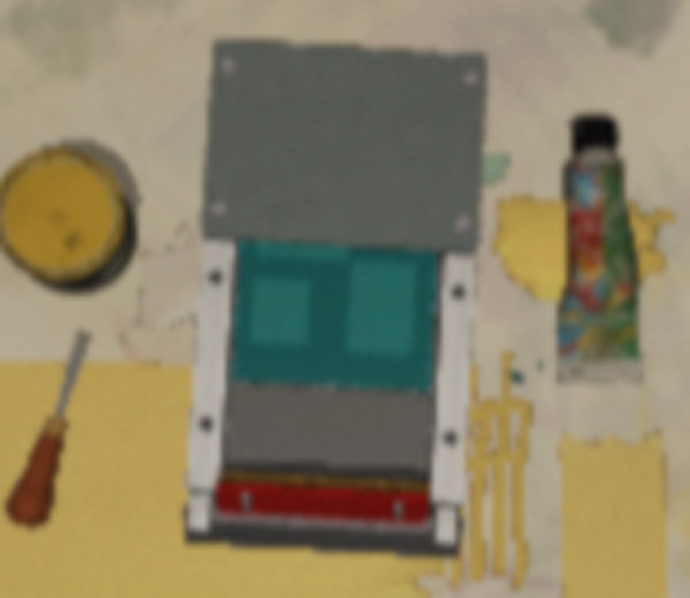

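The crop shows the hood's near edge from (204,240) to (474,252) and its far corners at (214,41) and (486,56). The plate's near edge runs from (232,380) to (434,390), and the brass strip lies just beyond the red bar at row ~478.

```bash
python3 - <<'E'
from h import *
c=read_camera("top")
P=lambda x,y,z: pix(c,(190+x/4.6-.4,130+y/4.6-.4),z)
hl,hr,fl,fr=P(204,240,32),P(474,252,32),P(214,41,32),P(486,56,32)
print(hl,hr,fl,fr)
u=(fl+fr-hl-hr)/2; v=hl-hr
print("len",np.linalg.norm(u),np.linalg.norm(v),"yaw",np.arctan2(u[1],u[0]),np.arctan2(-v[0],v[1]))
el,er=P(232,380,19),P(434,390,19)
print("edge",el,er,(el+er)/2,np.linalg.norm(el-er))
# best-fit bed pose from hood corners
src=np.array([[40,75],[40,-75],[150,75],[150,-75.]]);dst=np.array([hl,hr,fl,fr])[:,:2]
a=src-src.mean(0);b=dst-dst.mean(0)
th=np.arctan2((a[:,0]*b[:,1]-a[:,1]*b[:,0]).sum(),(a*b).sum());R=np.array([[np.cos(th),-np.sin(th)],[np.sin(th),np.cos(th)]])
o=dst.mean(0)-R@src.mean(0);print("bed",o,th)
W=lambda x,y=0:(R@[x,y]+o).round(1)
print("edge x in bed",R.T@((el+er)[:2]/2-o)); print("stop",W(-85),"hinge",W(-107),"hood",W(40))
for x,y in((-85,57),(-85,-57)): print(proj(c,[*W(x,y),20]))
print(np.degrees(th))
E
```

```text
[604.11527975 111.38570766  32.        ] [601.00950006 -34.06482517  32.        ] [713.91078836 109.40205109  32.        ] [709.5949182  -38.89959259  32.        ]
len 109.24367267181229 145.48368763432055 yaw -0.031212476897774805 -0.021349580068661108
edge [530.07564316  95.18485804  19.        ] [526.94227323 -14.18475814  19.        ] [528.5089582   40.50004995  19.        ] 109.41449149690645
bed [562.19317685  39.55472631] -0.02736016139403135
edge x in bed [-3.36974728e+01  2.34791580e-02]
stop [477.2  41.9] hinge [455.2  42.5] hood [602.2  38.5]
[237.87672351 232.77461734]
[283.95220639 234.92110717]
-1.5676217746747674
```

>>> {"op": "jog_arm", "data": {"targets": [{"turn":[0,0,1.25],"slide":[24,-36.5,0],"claw":0},{"turn":[0,0,1.25],"slide":[24,-36.5,0],"claw":0},{"turn":[0,0,1.25],"slide":[24,-36.5,0],"claw":0},{"turn":[0,0,1.25],"slide":[24,-36.5,0],"claw":0},{"turn":[0,0,1.25],"slide":[24,-36.5,0],"claw":0}]}}

```text
t: 1.88
eef_pos: [338.4, 402.2, 214.8]
tcp_rot: [3.141, 0.0, 2.896]
ft_force: [0.4, 0.6, -0.5]
opening: 0.529
grip_force: 0.0
```

>>> {"op": "jog_arm", "data": {"targets": [{"turn":[0,0,1.25],"slide":[24,-36.5,0],"claw":0},{"turn":[0,0,1.25],"slide":[24,-36.5,0],"claw":0},{"turn":[0,0,1.25],"slide":[24,-36.5,0],"claw":0},{"turn":[0,0,1.25],"slide":[24,-36.5,0],"claw":0},{"turn":[0,0,1.25],"slide":[24,-36.5,0],"claw":0}]}}

```text
t: 2.5
eef_pos: [458.4, 219.6, 214.9]
tcp_rot: [3.141, 0.0, 3.005]
ft_force: [-0.8, 0.8, -0.6]
opening: 0.021
grip_force: 0.0
```

>>> {"op": "jog_arm", "data": {"targets": [{"turn":[0,0,1.25],"slide":[24,-36.5,0],"claw":0},{"turn":[0,0,1.25],"slide":[24,-36.5,0],"claw":0},{"turn":[0,0,1.25],"slide":[24,-36.5,0],"claw":0},{"turn":[0,0,1.25],"slide":[24,-36.5,0],"claw":0},{"turn":[0,0,1.25],"slide":[24,-36.5,0],"claw":0}]}}

```text
t: 3.12
eef_pos: [578.4, 37.1, 214.8]
tcp_rot: [3.141, 0.0, 3.114]
ft_force: [0.3, 0.1, 0.2]
opening: 0.004
grip_force: 0.0
```

>>> {"op": "jog_arm", "data": {"targets": [{"slide":[0,0.5,-40],"claw":0},{"slide":[0,0.5,-40],"claw":0},{"slide":[0,0.5,-40],"claw":0},{"slide":[0,0.5,-35],"claw":0},{"slide":[0,0,0],"claw":0}]}}

```text
validation failed for argument at $.ta...
```

```bash
python3 - <<'E'
from h import *
c=read_camera("wrist");cv2.imwrite("pics/w1.png",c["frame"])
d=read_camera("side");cv2.imwrite("pics/s1.png",d["frame"])
for q,z in(("hood",32),("stop",19),("plate_edge",19),("clamp_hinge",22),("clamp_tip",55)):
    for r in look_for(q,"wrist")[:1]: print(q,r["conf"],r["xy"],pix(c,r["xy"],z))
print(proj(c,state()["eef_pos"]),state()["eef_pos"])
x=np.vstack([c["frame"],])
s=cv2.resize(d["frame"][180:300,170:340],(595,420))
cv2.imwrite("pics/w1.png",cv2.resize(np.hstack([c["frame"],s]),(800,291)))
E
```

```text
hood 0.55 [280.3, 129.5] [512.95280892  41.67248699  32.        ]
stop 0.9 [279.9, 125.9] [509.40368443  41.4438182   19.        ]
plate_edge 0.72 [280.6, 176.0] [562.77224173  40.84547474  19.        ]
clamp_hinge 0.66 [282.3, 126.8] [510.38108327  43.92308157  22.        ]
clamp_tip 0.58 [282.0, 77.4] [466.05859641  44.24335514  55.        ]
[281.57888885 255.55018515] [577.14407561  39.25854106 214.76981874]
```

View pics/w1.png

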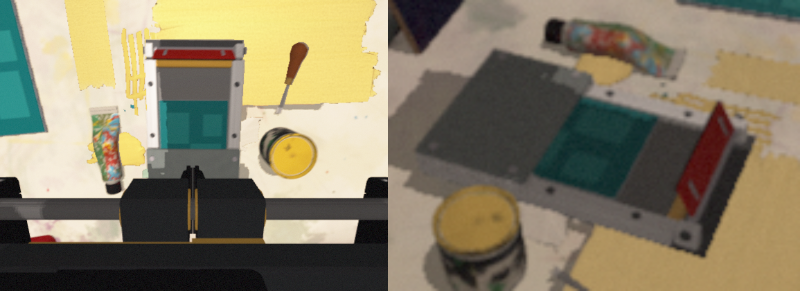

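The left half (wrist view, scaled 0.69) shows the plate's near edge at row 100, columns 160–227, and the hood edge at row ~150. The clamp is open, with the brass strip at row ~64. The right half (side view) agrees. The last move was refused because "turn" was missing, so I'll descend again with it included.

>>> {"op": "jog_arm", "data": {"targets": [{"turn":[0,0,0],"slide":[0,0,-40],"claw":0},{"turn":[0,0,0],"slide":[0,0,-40],"claw":0},{"turn":[0,0,0],"slide":[0,0,-40],"claw":0},{"turn":[0,0,0],"slide":[0,0,-40],"claw":0},{"turn":[0,0,0],"slide":[0,0,-20],"claw":0}]}}

```text
t: 4.1
eef_pos: [576.6, 39.4, 33.0]
tcp_rot: [3.141, -0.002, 3.114]
ft_force: [-0.0, -0.5, -0.4]
opening: 0.005
grip_force: 0.0
```

```bash
python3 - <<'E'
from h import *
c=read_camera("wrist");d=read_camera("side")
print(state()["eef_pos"],state()["ft_force"],proj(c,state()["eef_pos"]))
s=cv2.resize(d["frame"][180:300,170:340],(595,420))
cv2.imwrite("pics/w2.png",cv2.resize(np.hstack([c["frame"],s]),(800,291)))
E
```

```text
[576.40682143  39.33206631  32.9823607 ] [-0.08719077 -0.08737594  0.05740739] [277.32470438 257.48318595]
```

View pics/w2.png

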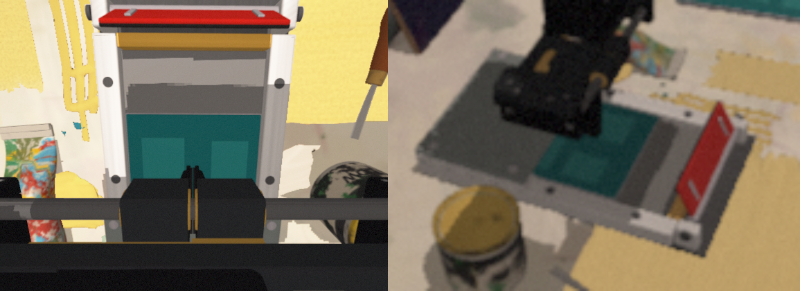

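The fingers are over the plate, short of the hood. The plate edge is at row 114 (scaled) and the brass face at ~49, and the clamp is clear. Descending in small steps.

>>> {"op": "jog_arm", "data": {"targets": [{"turn":[0,0,0],"slide":[0,0,-5],"claw":0},{"turn":[0,0,0],"slide":[0,0,-4],"claw":0},{"turn":[0,0,0],"slide":[0,0,-2],"claw":0},{"turn":[0,0,0],"slide":[0,0,0],"claw":0}]}}

```text
t: 4.7
eef_pos: [577.8, 38.4, 23.9]
tcp_rot: [3.142, 0.0, 3.113]
ft_force: [0.9, -1.1, -0.3]
opening: 0.006
grip_force: 0.0
```

>>> {"op": "jog_arm", "data": {"targets": [{"turn":[0,0,0],"slide":[0,0,-0.5],"claw":0},{"turn":[0,0,0],"slide":[0,0,-0.5],"claw":0},{"turn":[0,0,0],"slide":[0,0,0],"claw":0}]}}

```text
t: 5.08
eef_pos: [577.7, 38.4, 22.7]
tcp_rot: [3.142, -0.0, 3.113]
ft_force: [-0.3, 0.4, -0.7]
opening: 0.006
grip_force: 0.0
```

>>> {"op": "jog_arm", "data": {"targets": [{"turn":[0,0,0],"slide":[0,0,-0.5],"claw":0},{"turn":[0,0,0],"slide":[0,0,0],"claw":0}]}}

```text
t: 5.32
eef_pos: [577.7, 38.4, 22.1]
tcp_rot: [3.141, -0.0, 3.113]
ft_force: [-0.8, -0.3, -0.0]
opening: 0.004
grip_force: 0.0
```

>>> {"op": "jog_arm", "data": {"targets": [{"turn":[0,0,0],"slide":[0,0,-1],"claw":0},{"turn":[0,0,0],"slide":[0,0,-1],"claw":0},{"turn":[0,0,0],"slide":[0,0,0],"claw":0}]}}

```text
t: 5.7
eef_pos: [577.7, 38.4, 20.1]
tcp_rot: [3.142, -0.0, 3.113]
ft_force: [-0.6, 0.1, 0.3]
opening: 0.002
grip_force: 0.0
```

>>> {"op": "jog_arm", "data": {"targets": [{"turn":[0,0,0],"slide":[0,0,-0.5],"claw":0},{"turn":[0,0,0],"slide":[0,0,0],"claw":0}]}}

```text
t: 5.95
eef_pos: [577.7, 38.4, 19.6]
tcp_rot: [3.142, -0.0, 3.113]
ft_force: [0.3, -0.0, 0.4]
opening: 0.005
grip_force: 0.0
```

>>> {"op": "jog_arm", "data": {"targets": [{"turn":[0,0,0],"slide":[0,0,-0.4],"claw":0},{"turn":[0,0,0],"slide":[0,0,0],"claw":0}]}}

```text
t: 6.2
eef_pos: [577.7, 38.4, 19.3]
tcp_rot: [3.141, 0.0, 3.113]
ft_force: [-0.4, 0.8, 1.8]
opening: 0.003
grip_force: 0.7
```

Contact is starting.

>>> {"op": "jog_arm", "data": {"targets": [{"turn":[0,0,0],"slide":[0,0,-0.3],"claw":0},{"turn":[0,0,0],"slide":[0,0,0],"claw":0}]}}

```text
t: 6.45
eef_pos: [577.7, 38.4, 19.2]
tcp_rot: [3.142, 0.0, 3.113]
ft_force: [-1.9, -0.3, 4.9]
opening: 0.006
grip_force: 2.4
```

>>> {"op": "jog_arm", "data": {"targets": [{"turn":[0,0,0],"slide":[0,0,-0.2],"claw":0},{"turn":[0,0,0],"slide":[0,0,0],"claw":0}]}}

```text
t: 6.7
eef_pos: [577.7, 38.4, 19.1]
tcp_rot: [3.142, 0.0, 3.113]
ft_force: [-2.3, 0.3, 5.9]
opening: 0.002
grip_force: 3.2
```

>>> {"op": "jog_arm", "data": {"targets": [{"turn":[0,0,0],"slide":[0,0,-0.3],"claw":0},{"turn":[0,0,0],"slide":[0,0,0],"claw":0}]}}

```text
t: 6.95
eef_pos: [577.8, 38.4, 19.0]
tcp_rot: [3.142, 0.0, 3.113]
ft_force: [-2.2, 0.4, 9.3]
opening: 0.005
grip_force: 4.3
```

>>> {"op": "jog_arm", "data": {"targets": [{"turn":[0,0,0],"slide":[-1,0,0],"claw":0},{"turn":[0,0,0],"slide":[-1,0.1,0],"claw":0},{"turn":[0,0,0],"slide":[-1,0,0],"claw":0}]}}

```text
t: 7.32
eef_pos: [576.3, 38.4, 19.2]
tcp_rot: [3.142, 0.004, 3.113]
ft_force: [6.2, -0.1, 5.3]
opening: 0.003
grip_force: 2.8
```

>>> {"op": "jog_arm", "data": {"targets": [{"turn":[0,0,0],"slide":[-1,0,-0.3],"claw":0},{"turn":[0,0,0],"slide":[-1,0,-0.1],"claw":0},{"turn":[0,0,0],"slide":[-1,0.1,0],"claw":0}]}}

```text
t: 7.7
eef_pos: [574.1, 38.5, 19.1]
tcp_rot: [3.142, 0.006, 3.113]
ft_force: [7.4, 0.1, 7.2]
opening: 0.006
grip_force: 3.5
```

>>> {"op": "jog_arm", "data": {"targets": [{"turn":[0,0,0],"slide":[-1,0,0],"claw":0},{"turn":[0,0,0],"slide":[-1,0,0],"claw":0},{"turn":[0,0,0],"slide":[-1,0.1,0],"claw":0}]}}

```text
t: 8.07
eef_pos: [571.1, 38.5, 19.1]
tcp_rot: [3.142, 0.006, 3.113]
ft_force: [7.8, -0.5, 7.4]
opening: 0.008
grip_force: 3.6
```

>>> {"op": "jog_arm", "data": {"targets": [{"turn":[0,0,0],"slide":[-1,0,-0.2],"claw":0},{"turn":[0,0,0],"slide":[-1,0,-0.1],"claw":0},{"turn":[0,0,0],"slide":[-1,0.1,0],"claw":0},{"turn":[0,0,0],"slide":[-1,0,0],"claw":0},{"turn":[0,0,0],"slide":[-1,0,0],"claw":0}]}}

```text
t: 8.7
eef_pos: [566.6, 38.7, 19.0]
tcp_rot: [3.142, 0.007, 3.113]
ft_force: [7.7, 0.5, 8.7]
opening: -0.002
grip_force: 4.2
```

>>> {"op": "jog_arm", "data": {"targets": [{"turn":[0,0,0],"slide":[-1,0,0],"claw":0},{"turn":[0,0,0],"slide":[-1,0,0],"claw":0},{"turn":[0,0,0],"slide":[-1,0.1,0],"claw":0},{"turn":[0,0,0],"slide":[-1,0,0],"claw":0},{"turn":[0,0,0],"slide":[-1,0,0],"claw":0}]}}

```text
t: 9.32
eef_pos: [561.6, 38.8, 19.0]
tcp_rot: [3.142, 0.007, 3.113]
ft_force: [9.0, 1.2, 8.2]
opening: 0.004
grip_force: 4.2
```

```bash
cat >> h.py <<'E'
def edge(name="wrist"):
    "bed-frame x of the plate's near edge: green boundary in a wrist picture, and brass face"
    c=read_camera(name); s=state()
    th=-0.0274;Rb=np.array([[np.cos(th),-np.sin(th)],[np.sin(th),np.cos(th)]]);o=np.array([562.2,39.55])
    hsv=cv2.cvtColor(c["frame"],cv2.COLOR_BGR2HSV); out=[]
    for y in (-40,-30,-20,20,30,40):
        xs=np.arange(-84,30,.5)
        px=np.array([proj(c,[*(Rb@[x,y]+o),19]) for x in xs]).round().astype(int)
        m=(px[:,0]>=0)&(px[:,0]<560)&(px[:,1]>=0)&(px[:,1]<420)
        g=[x for x,p in zip(xs[m],px[m]) if 80<=hsv[p[1],p[0],0]<=100 and hsv[p[1],p[0],1]>120]
        out.append(g[0] if g else None)
    return c,out,s
E
python3 - <<'E'
from h import *
c,o,s=edge(); print(o,s["eef_pos"],s["t"],s["ft_force"])
E
```

```text
[np.float64(-34.5), np.float64(-34.5), np.float64(-34.5), np.float64(-34.0), np.float64(-34.0), np.float64(-34.0)] [561.52632851  38.77873008  19.03742318] 9.375 [8.18453769 0.59117111 8.08249769]
```

The plate hasn't moved (edge still at -34), so the finger slips at ~8 N. I'll press a little harder.

>>> {"op": "jog_arm", "data": {"targets": [{"turn":[0,0,0],"slide":[-0.5,0,-0.2],"claw":0},{"turn":[0,0,0],"slide":[-0.5,0,-0.2],"claw":0},{"turn":[0,0,0],"slide":[-1,0,0],"claw":0}]}}

```text
t: 9.75
eef_pos: [560.3, 38.7, 18.9]
tcp_rot: [-3.142, 0.009, 3.113]
ft_force: [10.7, -0.8, 10.9]
opening: 0.005
grip_force: 5.2
```

>>> {"op": "jog_arm", "data": {"targets": [{"turn":[0,0,0],"slide":[-0.7,0,-0.1],"claw":0},{"turn":[0,0,0],"slide":[-0.7,0,-0.1],"claw":0},{"turn":[0,0,0],"slide":[-1,0.1,0],"claw":0},{"turn":[0,0,0],"slide":[-1,0,0],"claw":0}]}}

```text
t: 10.25
eef_pos: [557.1, 38.7, 18.9]
tcp_rot: [-3.142, 0.009, 3.113]
ft_force: [11.5, 0.5, 11.6]
opening: 0.006
grip_force: 5.7
```

```bash
python3 - <<'E'
from h import *
c,o,s=edge(); print([float(x) for x in o],s["eef_pos"],s["t"],s["ft_force"])
E
```

```text
[-39.0, -38.5, -38.5, -38.5, -38.5, -38.5] [556.96725274  38.74965275  18.88071643] 10.3 [10.64733389 -0.73625525 12.51183382]
```

The plate follows now, at about 16 N total. Continuing the drag.

>>> {"op": "jog_arm", "data": {"targets": [{"turn":[0,0,0],"slide":[-1.5,0,0],"claw":0},{"turn":[0,0,0],"slide":[-2,0.1,0],"claw":0},{"turn":[0,0,0],"slide":[-2,0,0],"claw":0},{"turn":[0,0,0],"slide":[-2,0.1,0],"claw":0},{"turn":[0,0,0],"slide":[-2,0,0],"claw":0}]}}

```text
t: 10.92
eef_pos: [547.7, 38.9, 18.9]
tcp_rot: [-3.142, 0.009, 3.113]
ft_force: [10.5, 0.3, 12.7]
opening: 0.003
grip_force: 5.8
```

>>> {"op": "jog_arm", "data": {"targets": [{"turn":[0,0,0],"slide":[-2,0,0],"claw":0},{"turn":[0,0,0],"slide":[-2,0.1,0],"claw":0},{"turn":[0,0,0],"slide":[-2,0,0],"claw":0},{"turn":[0,0,0],"slide":[-2,0.1,0],"claw":0},{"turn":[0,0,0],"slide":[-2,0,0],"claw":0}]}}

```text
t: 11.55
eef_pos: [537.7, 39.1, 18.8]
tcp_rot: [-3.142, 0.009, 3.113]
ft_force: [11.4, -0.5, 11.6]
opening: 0.003
grip_force: 5.9
```

```bash
python3 - <<'E'
from h import *
c,o,s=edge(); print([float(x) for x in o],s["eef_pos"],s["t"],s["ft_force"])
E
```

```text
[-58.5, -58.5, -58.0, -58.0, -58.0, -58.0] [537.42835724  39.13955322  18.80607981] 11.6 [11.02663625  0.80754848 11.90647879]
```

>>> {"op": "jog_arm", "data": {"targets": [{"turn":[0,0,0],"slide":[-2,0,0],"claw":0},{"turn":[0,0,0],"slide":[-2,0.1,0],"claw":0},{"turn":[0,0,0],"slide":[-2,0,0],"claw":0},{"turn":[0,0,0],"slide":[-2,0.1,0],"claw":0},{"turn":[0,0,0],"slide":[-2,0,0],"claw":0}]}}

```text
t: 12.22
eef_pos: [527.8, 39.3, 18.8]
tcp_rot: [-3.142, 0.01, 3.113]
ft_force: [10.8, -0.7, 11.8]
opening: 0.005
grip_force: 6.1
```

>>> {"op": "jog_arm", "data": {"targets": [{"turn":[0,0,0],"slide":[-2,0,0],"claw":0},{"turn":[0,0,0],"slide":[-2,0.1,0],"claw":0},{"turn":[0,0,0],"slide":[-2,0,0],"claw":0},{"turn":[0,0,0],"slide":[-2,0.1,0],"claw":0},{"turn":[0,0,0],"slide":[-1.5,0,0],"claw":0}]}}

```text
t: 12.85
eef_pos: [518.4, 39.5, 18.8]
tcp_rot: [-3.141, 0.01, 3.113]
ft_force: [11.5, -0.4, 12.5]
opening: 0.007
grip_force: 6.2
```

```bash
python3 - <<'E'
from h import *
c,o,s=edge(); print([float(x) for x in o],s["eef_pos"],s["t"],s["ft_force"])
E
```

```text
[-77.5, -78.0, -77.5, -77.5, -77.5, -77.0] [518.14542479  39.5132993   18.77959752] 12.9 [11.53844456  0.64204122 12.65777655]
```

>>> {"op": "jog_arm", "data": {"targets": [{"turn":[0,0,0],"slide":[-1,0,0],"claw":0},{"turn":[0,0,0],"slide":[-1,0.1,0],"claw":0},{"turn":[0,0,0],"slide":[-1,0,0],"claw":0},{"turn":[0,0,0],"slide":[-1,0,0],"claw":0},{"turn":[0,0,0],"slide":[-1,0,0],"claw":0}]}}

```text
t: 13.52
eef_pos: [513.4, 39.6, 18.8]
tcp_rot: [-3.141, 0.01, 3.113]
ft_force: [11.3, -0.9, 11.5]
opening: 0.004
grip_force: 6.3
```

>>> {"op": "jog_arm", "data": {"targets": [{"turn":[0,0,0],"slide":[-1,0,0],"claw":0},{"turn":[0,0,0],"slide":[-1,0,0],"claw":0},{"turn":[0,0,0],"slide":[-1,0,0],"claw":0}]}}

```text
t: 13.9
eef_pos: [510.7, 39.7, 18.8]
tcp_rot: [-3.142, 0.01, 3.113]
ft_force: [12.5, 1.5, 12.4]
opening: 0.005
grip_force: 6.0
```

```bash
sed -i 's/-84,30/-95,30/' h.py; python3 - <<'E'
from h import *
c,o,s=edge(); print([float(x) for x in o],s["eef_pos"],s["t"],s["ft_force"])
E
```

```text
[-80.0, -80.0, -80.0, -80.0, -80.0, -80.0] [510.55653801  39.68674124  18.78193314] 13.95 [13.33063979  0.78142685 11.85049225]
```

```bash
python3 - <<'E'
from h import *
c=read_camera("wrist"); f=c["frame"]
th=-0.0274;o=np.array([562.2,39.55]);R=np.array([[np.cos(th),-np.sin(th)],[np.sin(th),np.cos(th)]])
for x in(-95,-85,-80): print(x,proj(c,[*(R@[x,30]+o),19]).round())
cv2.imwrite("pics/w3.png",cv2.resize(f[60:260,120:440],(800,500),interpolation=cv2.INTER_CUBIC))
E
```

```text
-95 [339. 179.]
-85 [338. 198.]
-80 [337. 207.]
```

View pics/w3.png

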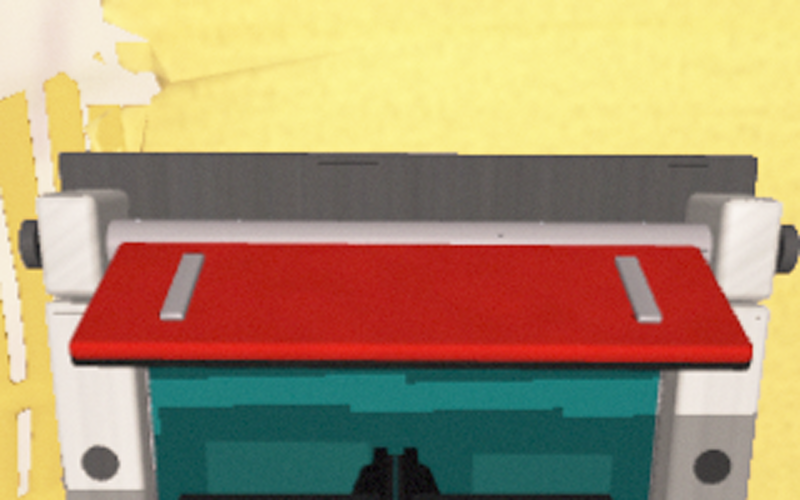

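The clamp bar hides the stop and the plate edge from the wrist camera: the green runs up to the bar's free edge at crop row ~365. The -80 reading is therefore only the bar's outline. I'll push 3 mm more and see whether the plate's pattern still moves.

>>> {"op": "jog_arm", "data": {"targets": [{"turn":[0,0,0],"slide":[-1,0,0],"claw":0},{"turn":[0,0,0],"slide":[-1,0.1,0],"claw":0},{"turn":[0,0,0],"slide":[-1,0,0],"claw":0}]}}

```text
t: 14.38
eef_pos: [507.7, 39.8, 18.8]
tcp_rot: [-3.142, 0.011, 3.113]
ft_force: [12.2, 1.3, 12.6]
opening: 0.005
grip_force: 6.0
```

```bash
python3 - <<'E'
from h import *
c=read_camera("wrist"); f=c["frame"]; s=state(); print(s["eef_pos"],s["ft_force"],s["t"])
cv2.imwrite("pics/w4.png",f)
th=-0.0274;o=np.array([562.2,39.55]);R=np.array([[np.cos(th),-np.sin(th)],[np.sin(th),np.cos(th)]])
# finger vs pattern shift: crop1 was f0[60:260,120:440] x2.5; match plate pattern patch
a=cv2.resize(cv2.imread("pics/w3.png"),(320,200),interpolation=cv2.INTER_AREA)
for nm,(x0,x1,y0,y1) in dict(plateL=(75,130,155,190),plateR=(185,250,155,190),rail=(25,50,175,198),finger=(140,175,180,198)).items():
    r=cv2.matchTemplate(f[60:260,120:440],a[y0:y1,x0:x1],cv2.TM_CCOEFF_NORMED);_,v,_,p=cv2.minMaxLoc(r);print(nm,v,p[0]-x0,p[1]-y0)
d=read_camera("side");cv2.imwrite("pics/s4.png",cv2.resize(d["frame"][215:285,220:330],(770,490),interpolation=cv2.INTER_CUBIC))
for x,y in((-85,55),(-85,-55),(-80,55)): print(((proj(d,[*(R@[x,y]+o),19])-[220,215])*7).round())
E
```

```text
[507.67520415  39.77043086  18.81931809] [11.60138873  0.51002114 12.04526051] 14.425
plateL 0.919590950012207 12 5
plateR 0.8729579448699951 0 5
rail 0.580715537071228 -10 -113
finger 0.9769104719161987 0 0
[460. 365.]
[578. 117.]
[444. 360.]
```

View pics/s4.png

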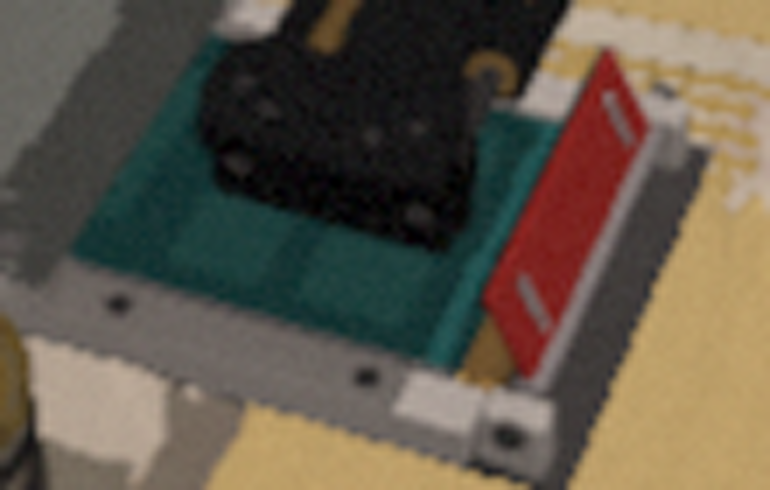

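The side view shows the green plate against the brass at (455,365), with no grey gap. The pattern slid 5 px relative to the finger over the last 3 mm, so the finger is slipping and the plate is home. Lifting straight up, then going over behind the clamp.

>>> {"op": "jog_arm", "data": {"targets": [{"turn":[0,0,0],"slide":[0,0,3],"claw":0},{"turn":[0,0,0],"slide":[0,0,20],"claw":0},{"turn":[0,0,0],"slide":[0,0,35],"claw":0},{"turn":[0,0,0],"slide":[0,0,30],"claw":0},{"turn":[0,0,0],"slide":[-20,1,0],"claw":0}]}}

```text
t: 15.1
eef_pos: [483.9, 40.9, 106.6]
tcp_rot: [-3.142, 0.002, 3.113]
ft_force: [-0.4, -0.3, -1.3]
opening: 0.003
grip_force: 0.0
```

>>> {"op": "jog_arm", "data": {"targets": [{"turn":[0,0,0],"slide":[-30,1,0],"claw":0},{"turn":[0,0,0],"slide":[-30,1,0],"claw":0},{"turn":[0,0,0],"slide":[0,0,0],"claw":0}]}}

```text
t: 15.48
eef_pos: [420.9, 43.2, 105.0]
tcp_rot: [3.141, -0.003, 3.113]
ft_force: [0.8, -0.3, 0.4]
opening: 0.007
grip_force: 0.0
```

```bash
python3 - <<'E'
from h import *
d=read_camera("side");c=read_camera("wrist");s=state();print(s["eef_pos"],s["ft_force"],s["t"])
cv2.imwrite("pics/b5.png",np.hstack([cv2.resize(d["frame"][195:290,210:340],(520,380),interpolation=cv2.INTER_CUBIC),cv2.resize(c["frame"],(280,380))]))
E
```

```text
[423.48792614  42.95855209 105.18450501] [ 0.69016623 -0.49530053  0.34885213] 15.575
```

View pics/b5.png

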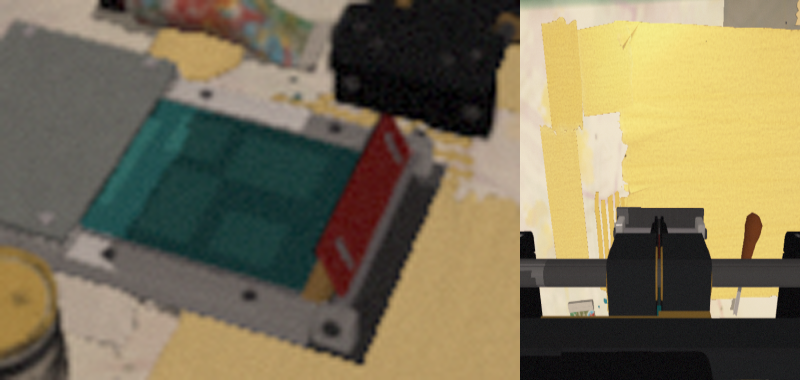

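The plate is flush with the brass and the clamp is still open. Lowering behind the bar.

>>> {"op": "jog_arm", "data": {"targets": [{"turn":[0,0,0],"slide":[0,0,-30],"claw":0},{"turn":[0,0,0],"slide":[0,0,-27],"claw":0},{"turn":[0,0,0],"slide":[5,0,0],"claw":0},{"turn":[0,0,0],"slide":[5,0,0],"claw":0},{"turn":[0,0,0],"slide":[0,0,0],"claw":0}]}}

```text
t: 16.2
eef_pos: [434.4, 42.9, 49.0]
tcp_rot: [3.142, 0.002, 3.113]
ft_force: [0.3, -0.7, 0.4]
opening: 0.004
grip_force: 0.0
```

>>> {"op": "jog_arm", "data": {"targets": [{"turn":[0,0,0],"slide":[5,0,0],"claw":0},{"turn":[0,0,0],"slide":[5,0,0],"claw":0},{"turn":[0,0,0],"slide":[5,0,0],"claw":0},{"turn":[0,0,0],"slide":[0,0,0],"claw":0}]}}

```text
t: 16.7
eef_pos: [448.7, 43.0, 48.2]
tcp_rot: [3.142, 0.0, 3.113]
ft_force: [-0.4, 0.7, 0.5]
opening: 0.006
grip_force: 0.0
```

>>> {"op": "jog_arm", "data": {"targets": [{"turn":[0,0,0],"slide":[4,0,0],"claw":0},{"turn":[0,0,0],"slide":[4,0,0],"claw":0},{"turn":[0,0,0],"slide":[4,0,0],"claw":0},{"turn":[0,0,0],"slide":[4,0,0],"claw":0},{"turn":[0,0,0],"slide":[3,0,0],"claw":0}]}}

```text
t: 17.32
eef_pos: [467.6, 43.0, 48.2]
tcp_rot: [3.142, 0.0, 3.113]
ft_force: [-1.4, -0.3, 0.5]
opening: -0.0
grip_force: 0.7
```

>>> {"op": "jog_arm", "data": {"targets": [{"turn":[0,0,0],"slide":[4,-0.3,-1],"claw":0},{"turn":[0,0,0],"slide":[3,-0.2,-2],"claw":0},{"turn":[0,0,0],"slide":[2,0,-3],"claw":0},{"turn":[0,0,0],"slide":[1,0,-3],"claw":0}]}}

```text
t: 17.82
eef_pos: [477.9, 42.4, 39.1]
tcp_rot: [3.142, 0.001, 3.113]
ft_force: [2.1, -0.4, 2.0]
opening: 0.007
grip_force: 1.0
```

>>> {"op": "jog_arm", "data": {"targets": [{"turn":[0,0,0],"slide":[0,0,-3],"claw":0},{"turn":[0,0,0],"slide":[0,0,-3],"claw":0},{"turn":[0,0,0],"slide":[0,0,-2],"claw":0},{"turn":[0,0,0],"slide":[0,0,0],"claw":0}]}}

```text
t: 18.32
eef_pos: [477.0, 42.5, 30.9]
tcp_rot: [3.141, -0.001, 3.113]
ft_force: [0.1, -0.3, -0.3]
opening: 0.003
grip_force: 0.0
```

>>> {"op": "jog_arm", "data": {"targets": [{"turn":[0,0,0],"slide":[0,0,-2],"claw":0},{"turn":[0,0,0],"slide":[0,0,-1.5],"claw":0},{"turn":[0,0,0],"slide":[0,0,-1],"claw":0},{"turn":[0,0,0],"slide":[0,0,0],"claw":0}]}}

```text
t: 18.82
eef_pos: [477.2, 42.5, 26.6]
tcp_rot: [3.141, -0.0, 3.113]
ft_force: [-0.2, -0.5, 0.6]
opening: 0.001
grip_force: 0.2
```

>>> {"op": "jog_arm", "data": {"targets": [{"turn":[0,0,0],"slide":[0,0,-0.6],"claw":0},{"turn":[0,0,0],"slide":[0,0,-0.5],"claw":0},{"turn":[0,0,0],"slide":[0,0,0],"claw":0}]}}

```text
t: 19.2
eef_pos: [477.3, 42.5, 25.5]
tcp_rot: [3.142, -0.0, 3.113]
ft_force: [0.1, 0.0, 0.3]
opening: 0.008
grip_force: 0.3
```

>>> {"op": "jog_arm", "data": {"targets": [{"turn":[0,0,0],"slide":[0,0,-0.4],"claw":0},{"turn":[0,0,0],"slide":[0,0,0],"claw":0}]}}

```text
t: 19.45
eef_pos: [477.3, 42.5, 25.3]
tcp_rot: [3.142, 0.0, 3.113]
ft_force: [0.3, -0.8, 4.4]
opening: 0.004
grip_force: 1.8
```

>>> {"op": "jog_arm", "data": {"targets": [{"turn":[0,0,0],"slide":[0,0,-0.3],"claw":0},{"turn":[0,0,0],"slide":[0,0,0],"claw":0}]}}

```text
t: 19.7
eef_pos: [477.3, 42.5, 25.2]
tcp_rot: [3.142, 0.0, 3.113]
ft_force: [-0.8, -0.7, 7.4]
opening: 0.004
grip_force: 4.3
```

The bar is at its end stop at 25.2 mm. Lifting off and checking.

>>> {"op": "jog_arm", "data": {"targets": [{"turn":[0,0,0],"slide":[0,0,5],"claw":0},{"turn":[0,0,0],"slide":[0,0,30],"claw":0},{"turn":[0,0,0],"slide":[0,0,50],"claw":0},{"turn":[0,0,0],"slide":[0,0,50],"claw":0},{"turn":[0,0,0],"slide":[40,0,40],"claw":0}]}}

```text
t: 20.32
eef_pos: [516.1, 42.6, 202.3]
tcp_rot: [3.142, -0.0, 3.113]
ft_force: [0.3, 0.3, -0.5]
opening: 0.006
grip_force: 0.0
```

>>> {"op": "jog_arm", "data": {"targets": [{"turn":[0,0,0],"slide":[40,0,20],"claw":0},{"turn":[0,0,0],"slide":[40,0,0],"claw":0},{"turn":[0,0,0],"slide":[0,0,0],"claw":0},{"turn":[0,0,0],"slide":[0,0,0],"claw":0}]}}

```text
t: 20.82
eef_pos: [596.3, 42.5, 219.3]
tcp_rot: [3.141, -0.002, 3.113]
ft_force: [0.1, 0.1, 0.5]
opening: 0.006
grip_force: 0.0
```

```bash
python3 - <<'E'
from h import *
d=read_camera("side");c=read_camera("wrist");s=state();print(s["eef_pos"],s["ft_force"],s["t"])
cv2.imwrite("pics/b6.png",np.hstack([cv2.resize(d["frame"][195:290,210:340],(400,300),interpolation=cv2.INTER_CUBIC),cv2.resize(c["frame"],(400,300))]))
E
```

```text
[596.30327531  42.5495717  219.75932935] [-0.46461225 -0.78300655  0.14432215] 20.925
```

View pics/b6.png

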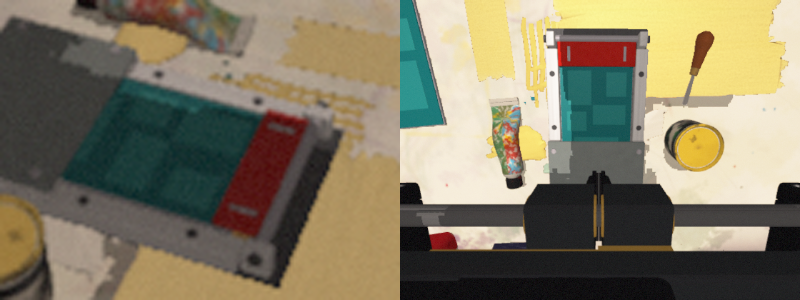

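The clamp bar lies flat over the plate's near edge at (595,53) in the wrist half. The bystanders are where they were and the arm is clear.

```bash
python3 -c "
from cell import *
print(job_done())"
```

```text
the job is handed in; nothing more can be done
None
```

The plate is dragged home against the brass stop and the clamp bar is down flat over its edge; pressing and dragging read at most about 18 N, the tin, tube and gouge were left alone, and the job was handed in at about 21 s (verdict not shown).

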